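# Fetch the hidden specimen for weighing

## Task

Stand the three tall containers (bottle, jar, carton) from the grey stand in the empty steel tray, one by one, then fetch the round black specimen they hem in and set it face up in the middle of the balance pan. With the specimen on the pan, put every container back upright on the very spot of the stand where it stood at the start. Tip nothing over, and leave the steel block, the brass collar and the glass stopper where they are.

Things in the scene. Friction and masses are not known exactly. Their poses are not given: they have to be found in the camera images.
- bottle: white plastic round bottle, upright: body 50 mm across up to 58 mm height, a sloping shoulder, then from 69 mm height a straight cap 38 mm across; 112 mm tall; about 0.2 kg. Origin at the centre of its underside, z up its axis. It starts on one of the stand's three container spots.
- jar: amber glass round jar, upright: body 54 mm across up to 78 mm height, then a black lid 55 mm across; 100 mm tall; about 0.24 kg. Origin at the centre of its underside, z up. It starts on one of the stand's three container spots.
- carton: square brown cardboard carton with a paper band, upright, rigid: 46 x 46 mm, 104 mm tall; about 0.15 kg. Origin at the centre of its underside, x and y square to its sides, z up. It starts on one of the stand's three container spots, its sides within 0.1 rad of square to the stand.
- specimen: mounted metal specimen: black resin disc 40 mm across, 24 mm tall, with a 22 mm steel face on top; about 0.07 kg. Origin at the centre of its underside, z up through the face. It starts on the stand, hemmed in by the three containers.
- stand: fixed grey slab, top at z = 0.008, from x = -0.105 to 0.060 and 235 mm wide in y, with white printed spots, and a lip at its far edge (6 mm thick, top at z = 0.025). Origin at the underside below the specimen's spot. Container spots at (0, 0.064), (0, -0.064), (-0.064, 0) in its axes, the specimen's at (0, 0); things start within 5 mm of their spots.
- tray: fixed shallow steel tray, the side area, empty at the start: 260 mm (x) by 140 mm (y) outside, 4 mm floor and walls, 16 mm tall. Origin at the centre of its underside; inner floor at z = 0.004. Left or right of the stand, the balance on the other side. Any place inside will do; a row along its x leaves room for the fingers.
- pan (a point): centre of the top of the balance's round flat steel pan, 116 mm across, 78 mm above the bench, z up. The balance is a fixed white box 240 mm (x) by 170 mm (y), 64 mm tall, whose centre lies 30 mm to -x of the pan's in this frame; its display is on the -x side.
- block: bystander: square steel hardness block 36 x 36 x 12 mm lying near a front corner of the stand. Origin at the centre of its underside. Leave it.
- collar: bystander: brass ring 34 mm across, 14 mm tall, lying near a front corner of the stand. Origin at the centre of its underside. Leave it.
- stopper: bystander: clear glass stopper, 52 mm wide foot, 45 mm tall, standing on the bench between robot and stand. Origin at the centre of its underside. Leave it.
Mind the look-alikes: they are no part of the job. What is shaped like the specimen but red or turquoise is not meant.

How it is judged:
On the way, in this order (a step that is already met when the one before it is completed fails the run):
1. bottle, jar and carton all stand upright in the tray, released (x of bottle in the frame of tray between -0.126 and 0.126 m and y of bottle in the frame of tray between -0.066 and 0.066 m and z of bottle in the frame of tray between 0 and 0.012 m and angle between each of bottle, jar, carton's own z axis and vertical below 0.1 rad and linear speed of each of bottle, jar, carton below 0.03 m/s and contact force between the fingers and bottle below 0.1 N and x of jar in the frame of tray between -0.126 and 0.126 m and y of jar in the frame of tray between -0.066 and 0.066 m and z of jar in the frame of tray between 0 and 0.012 m and contact force between the fingers and jar below 0.1 N and x of carton in the frame of tray between -0.126 and 0.126 m and y of carton in the frame of tray between -0.066 and 0.066 m and z of carton in the frame of tray between 0 and 0.012 m and contact force between the fingers and carton below 0.1 N), for 0.2 s.
2. the specimen lies face up in the middle of the pan, released, while the three containers stand in the tray (all of step 1 and horizontal distance between specimen and pan below 0.015 m and z of specimen in the frame of pan between -0.004 and 0.006 m and angle between specimen's own z axis and vertical below 0.1 rad and linear speed of specimen below 0.03 m/s and contact force between the fingers and specimen below 0.1 N), for 0.2 s.
At the end, for the whole second after the job is handed in: The specimen lies face up and released on the pan, its centre within 15 mm of the pan's; bottle, jar and carton each stand upright (within 0.1 rad), released and at rest, within 15 mm of where that same container stood at the start (horizontal distance between specimen and pan below 0.015 m and z of specimen in the frame of pan between -0.004 and 0.006 m and angle between each of specimen, bottle, jar, carton's own z axis and vertical below 0.1 rad and linear speed of specimen below 0.03 m/s and contact force between the fingers and specimen below 0.1 N and distance of each of bottle, jar, carton from where it was at the start of the episode below 0.015 m and linear speed of each of bottle, jar, carton below 0.02 m/s and contact force between the fingers and bottle below 0.1 N and contact force between the fingers and jar below 0.1 N and contact force between the fingers and carton below 0.1 N); the robot touches nothing.
It fails at once if a container or the specimen is tipped over (more than 0.6 rad) (angle between any of bottle, jar, carton, specimen's own z axis and vertical above 0.6 rad).
It fails at once if the block, collar or stopper is displaced by more than 15 mm (distance of any of block, collar, stopper from where it was at the start of the episode above 0.015 m).
It also fails if it takes over 128 s, if anything falls off the work surface, if the arm or the gripper's body presses on something with over 40 N, if the wrist force passes 120 N, or if a joint passes its speed limit or range.

## Robot

A 7-joint arm with a two-finger parallel gripper is mounted at the origin on the work surface. World frame = base frame: x ahead of the robot, y to its left, z up, the work surface at z = 0. Lengths are in m, angles in rad, forces in N, time in s.
With the tool pointing down it reaches from about 0.425 to 0.925 m from the base axis. Payload 6.8 kg.
Tool frame: the origin (TCP) lies where the fingers leave the gripper's body, on its centre line; the fingertips stand 73 mm ahead of it and the grasp point (between the pads) lies 54 mm ahead of it; z points along the fingers, y is the line along which they close (so a half turn about z gives the same grasp; the last joint's range is limited). The gripper opens to 85 mm and grips with 20 to 120 N. Pads are 22 mm wide; open, the fingers measure 114 mm over their backs; the gripper's body (76 mm by 85 mm) begins 54 mm behind the grasp point. The pads swing forward as they close: fully open they stand 13 mm farther back than shut.
Start: joints at [-1.424, 0.477, 0.022, 1.555, -0.011, 1.109, -0.083], TCP at [0.17, 0.653, 0.304] pointing down, gripper open.
Joint ranges: [-2.96, 2.96], [-0.34, 2.1], [-1.41, 1.46], [0.24, 2.44], [-1.37, 4.51], [0.17, 1.92], [-2.96, 2.96]. Speed limits (rad/s): [2.39, 2.39, 3.14, 3.14, 3.14, 3.14, 3.14].

## Interface

Orientations are given as a rotation vector (axis times angle).
In Python, from bench import r, grab_frame, camera_info gives the robot as it stands.
- The arm moves only by the shell command python3 -m pendant 'ROWS' [OPENING] [FORCE]. ROWS is a JSON object whose key "steps" holds a list of rows, 1 to 5 of them, each of 6 numbers: dx, dy, dz in fractions of the full range, 1 being 80 cm, then a rotation vector rx, ry, rz in parts of the range, where 1.0 means 60 degrees; each row is the pose to reach, as a shift and turn from the pose commanded when the command began, along the tool's axes at that moment; what a row does not reach only later rows make up. A row lasts 1/10 s, in which the tool goes at most 0.05 m and 0.15 rad, less where a joint would pass 70% of its speed; a pose out of reach is approached as far as the arm can. OPENING is the finger opening in m, set as the command begins (- or left out keeps the last). The fingers move at their own pace and stop on an object; FORCE is the grip in N (left out, the last holds). Time passes only in rows, so rows that do not move let the fingers close. It prints the time, the measured TCP pose, the force, the opening and the grip force at its end. Shift and turn numbers lie between -1 and 1, and a call with a number outside is refused. Input that does not fit is refused with a message, and nothing moves.
- r.get_obs(): the state, without advancing time (a new reading comes with each control period).
- grab_frame(name): name is "side" or "top" or "wrist"; returns (picture, depth): 420x560x3 uint8, blue, green, red; 420x560 float32, m along the optical axis (not along the pixel's ray), 0 where there is no reading.
- camera_info(name): a dict with "camera_matrix" (3x3 intrinsics, pixels), "R" (3x3) and "t" (3): a world point X has camera coordinates R X + t. Camera axes: x right, y down, z forward; pixel columns grow to the right and rows downward; lengths in m; the calibration is good to about 2 mm. The wrist camera is an equidistant fisheye: a pixel r from the principal point sees the ray r / f radians off the axis. A picture is of the moment at which its call begins: read the wrist's pose just before it. camera_info takes no time and is no camera call; for the wrist camera it gives the pose at the moment of the call.
- r.hand_in(): hands the job in; it is judged then, once.
The state is a dict: "clock": time; "joints": joint angles; "qvel": joint speeds; "tau": joint torques, N m; "tcp_pos": TCP position; "orientation": TCP orientation; "contact_force": force on the tool from outside, world axes, zero at the start; "moment": the same for the moment, N m; "grip_width": finger opening in m; "gripper_force": force on a finger pad.
Only numpy, scipy, OpenCV 4.12 (cv2) and the standard library are available. Lean on these libraries where they do the work, as an engineer would, in place of code of your own. Each camera call takes 0.05 s, during which the arm holds its last target. There are 200 camera calls.

## Working session

There is one attempt and no reset: what is moved stays moved. The work goes in short steps, Python scripts to look and compute and a shell command to move; the robot and the scene stay as the last step left them, time stands still between calls to the robot, and variables do not carry over. Pictures are saved under pics/ and viewed, at most 14 in all, crops included, and the job is handed in when it is done.

```bash
ls; mkdir -p pics; python3 - <<'E'
from bench import r, grab_frame, camera_info
import cv2,numpy as np
o=r.get_obs();print(o)
for n in("top","side"):
    im,d=grab_frame(n);cv2.imwrite(f"pics/{n}0.png",im);np.savez(f"pics/{n}0.npz",im=im,d=d);c=camera_info(n);print(n,c)
    
E
```

```text
pics
{'clock': 0.0, 'joints': array([-1.42409554,  0.47782531,  0.02232989,  1.55646319, -0.0114957 ,
        1.10931514, -0.08310357]), 'qvel': array([ 1.94758223e-05,  9.09005019e-04,  2.59988546e-04,  8.23538167e-04,
        1.22814925e-03, -3.52741357e-04, -1.71756720e-03]), 'tau': array([-1.25519447e-03, -5.96443784e+01,  1.60752799e+00, -2.81207067e+01,
        1.24191359e-02,  9.16570629e-03, -2.52268478e-06]), 'tcp_pos': array([0.17001828, 0.65275205, 0.30290355]), 'orientation': array([-3.99101029e-01, -3.11603777e+00,  2.95347396e-03]), 'contact_force': array([ 0.45486419, -0.22218444, -0.60805631]), 'moment': array([ 0.02652825,  0.00414432, -0.02678046]), 'gripper_force': 0.0, 'grip_width': 0.08543288679736027}
top {'camera_matrix': array([[419.36547904,   0.        , 282.51971801],
       [  0.        , 419.36547904, 207.20977138],
       [  0.        ,   0.        ,   1.        ]]), 'R': array([[ 0.02593657, -0.99964038,  0.0068114 ],
       [-0.97705359, -0.02679031, -0.21130204],
       [ 0.21140854, -0.00117465, -0.97739708]]), 't': array([-0.02671252,  0.5733497 ,  0.87986745])}
side {'camera_matrix': array([[505.12500338,   0.        , 279.58104239],
       [  0.        , 505.12500338, 207.90988963],
       [  0.        ,   0.        ,   1.        ]]), 'R': array([[ 0.81588931, -0.57801953,  0.01476674],
       [-0.43425944, -0.62943055, -0.64438802],
       [ 0.3817635 ,  0.5193367 , -0.76455609]]), 't': array([-0.46979814,  0.29078243,  0.81797958])}
```

View pics/top0.png

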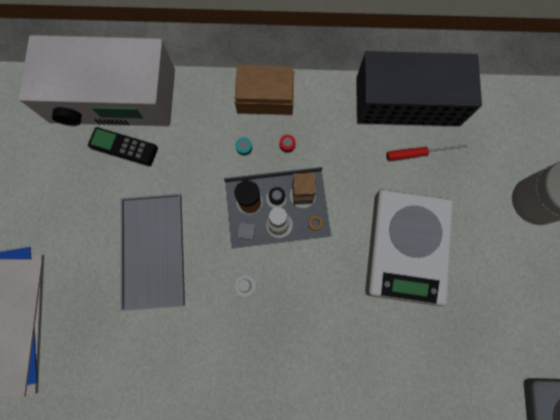

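View pics/side0.png

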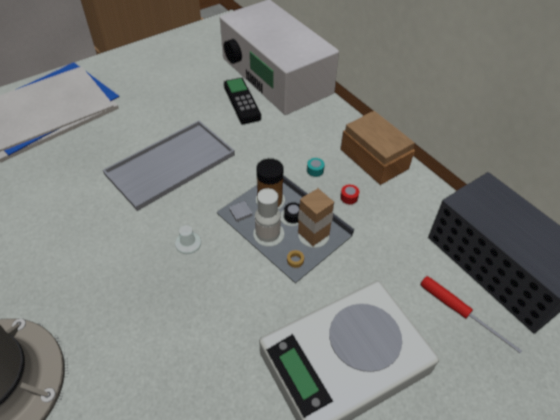

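The top view shows the jar at (247,190), specimen (277,195), carton (304,187), bottle (278,218), block (246,231), collar (316,223), stopper (245,286), tray (153,252) and pan (415,231). The side view shows the same things: specimen at (293,212), jar lid (270,172), bottle cap (268,200), carton (316,205).

```bash
cat > h.py <<'E'
import numpy as np,cv2
from bench import r, grab_frame, camera_info
def ray(n,u,v,c=None):
    c=c or camera_info(n);K=c["camera_matrix"];x=np.array([(u-K[0,2])/K[0,0],(v-K[1,2])/K[1,1]])
    if n=="wrist":
        a=np.hypot(*x);d=np.r_[x/a*np.sin(a),np.cos(a)] if a>1e-9 else np.array([0,0,1.])
    else: d=np.r_[x,1.]
    R=c["R"];return -R.T@c["t"],R.T@(d/np.linalg.norm(d))
def onz(n,u,v,z,c=None):
    o,d=ray(n,u,v,c);return o+d*(z-o[2])/d[2]
def cross(a,b):
    (o1,d1),(o2,d2)=a,b;s=np.linalg.lstsq(np.c_[d1,-d2],o2-o1,rcond=None)[0]
    p,q=o1+s[0]*d1,o2+s[1]*d2;return (p+q)/2,np.linalg.norm(p-q)
def cloud(n,d,c=None):
    c=c or camera_info(n);K=c["camera_matrix"];v,u=np.mgrid[:d.shape[0],:d.shape[1]]
    P=np.dstack([(u-K[0,2])/K[0,0]*d,(v-K[1,2])/K[1,1]*d,d])
    return (P-c["t"])@c["R"]   # pinhole cameras only
E
python3 - <<'E'
from h import *
for n in("top","side"):
    f=np.load(f"pics/{n}0.npz");P=cloud(n,f["d"]);im=f["im"]
    print(n,"missing",(f["d"]==0).mean())
    pts={"top":dict(jar=(247,187),bottle=(278,212),carton=(304,180),spec=(277,195),tray=(153,252),pan=(415,231),stand=(262,205),bench=(330,300)),
     "side":dict(jar=(270,168),bottle=(268,197),carton=(316,199),spec=(293,210),tray=(170,163),pan=(366,337),stand=(245,225),bench=(120,280))}[n]
    for k,(u,v) in pts.items():
        Q=P[v-2:v+3,u-2:u+3].reshape(-1,3);print(k,np.median(Q,0).round(4),Q.std(0).round(4))
    cv2.imwrite(f"pics/{n}_z.png",cv2.resize(im[140:260,215:345] if n=="top" else im[145:285,210:360],None,fx=4.5 if n=="top" else 4,fy=4.5 if n=="top" else 4,interpolation=cv2.INTER_CUBIC))
E
```

```text
top missing 0.0038860544217687075
jar [0.606  0.0662 0.1088] [0.0032 0.0031 0.0017]
bottle [ 0.5505 -0.0021  0.1207] [0.003  0.003  0.0016]
carton [ 0.6237 -0.056   0.1128] [0.0031 0.003  0.0017]
spec [0.6089 0.0021 0.0331] [0.0035 0.0033 0.0015]
tray [0.4714 0.2868 0.0047] [0.0033 0.0034 0.0017]
pan [ 0.5248 -0.301   0.0793] [0.0031 0.0032 0.0015]
stand [0.588  0.0373 0.0094] [0.0034 0.0032 0.0069]
bench [ 0.3731 -0.1256  0.0008] [0.0032 0.0033 0.0017]
side missing 0.0037329931972789115
jar [0.5953 0.0627 0.1098] [0.0032 0.0035 0.0012]
bottle [ 0.5436 -0.0057  0.1215] [0.0029 0.0032 0.001 ]
carton [ 0.6185 -0.0541  0.1132] [0.0033 0.0032 0.001 ]
spec [ 6.092e-01 -3.000e-04  3.400e-02] [0.0035 0.0036 0.0013]
tray [0.4762 0.2897 0.006 ] [0.0034 0.0044 0.0015]
pan [ 0.5257 -0.3061  0.0788] [0.0025 0.0022 0.0016]
stand [0.5176 0.0399 0.0095] [0.0032 0.0038 0.0015]
bench [0.2562 0.0682 0.0016] [0.0025 0.0031 0.0017]
```

View pics/top_z.png

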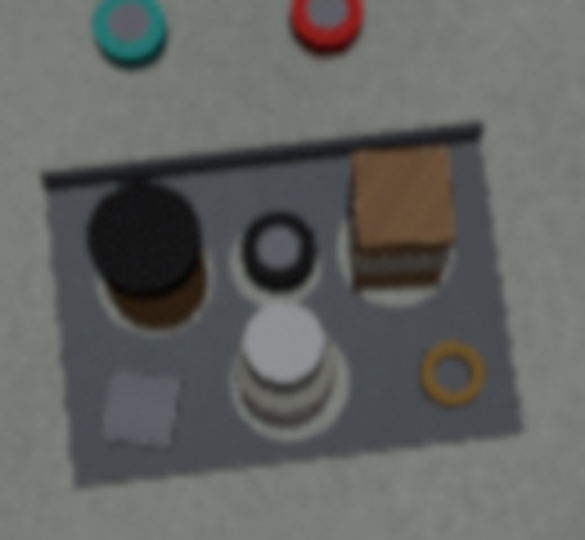

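View pics/side_z.png

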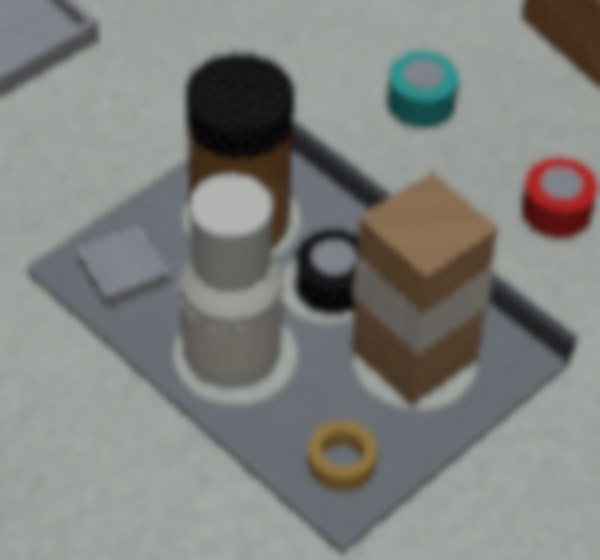

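The crops show the jar (left), the carton (right), the bottle (front), the specimen with its steel face in the middle, the block and the collar. Next I'll measure the top faces in both clouds.

```bash
python3 - <<'E'
from h import *
pr={"jar":(.600,.064,.100,.0275,.01),"bottle":(.548,-.004,.112,.019,.01),"carton":(.62,-.055,.104,.023,.01),"spec":(.609,.001,.024,.02,.01),"pan":(.525,-.304,.078,.058,.0)}
for n in("top","side"):
    f=np.load(f"pics/{n}0.npz");P=cloud(n,f["d"]);im=f["im"];c=camera_info(n)
    for k,(x,y,h,rr,_) in pr.items():
        z=h+(0 if k=="pan" else .008)
        m=(np.hypot(P[...,0]-x,P[...,1]-y)<rr*1.45+.004)&(abs(P[...,2]-z-.0005)<(.004))
        if k=="pan": # grey pan vs white box
            m=(np.hypot(P[...,0]-x,P[...,1]-y)<.08)&(abs(P[...,2]-z)<.006)
        m=cv2.morphologyEx(m.astype(np.uint8),cv2.MORPH_OPEN,np.ones((2,2)))
        nl,L,S,_2=cv2.connectedComponentsWithStats(m);i=1+S[1:,4].argmax();v,u=np.where(L==i)
        zz=np.median(P[v,u,2]);
        C=max(cv2.findContours((L==i).astype(np.uint8),0,1)[0],key=len)[:,0]
        W=np.array([onz(n,a,b,z)[:2] for a,b in C],np.float32)
        A=np.array([onz(n,a,b,z)[:2] for a,b in zip(u,v)])
        (cx,cy),(w,l),ang=cv2.minAreaRect(W*1000)
        print(n,k,"z",zz.round(4),"mean",A.mean(0).round(4),"rect",round(cx),round(cy),round(w,1),round(l,1),round(ang,1),len(u))
    # stand & tray rect
    for k,(u,v) in ({"stand":(262,205),"tray":(153,252)} if n=="top" else {}).items():
        m=(P[...,2]<(.02))&(P[...,2]>.0)
        hsv=cv2.cvtColor(im,cv2.COLOR_BGR2GRAY)
        print(k,hsv[v,u],hsv[300,330])
E
```

```text
top jar z 0.1085 mean [0.5917 0.0647] rect 591 65 52.8 53.7 47.7 485
top bottle z 0.1204 mean [ 0.5402 -0.0034] rect 540 -3 34.1 35.6 1.6 245
top carton z 0.1125 mean [ 0.6141 -0.0586] rect 614 -58 46.4 46.0 4.8 446
top spec z 0.0327 mean [0.6066 0.0012] rect 607 2 38.4 37.3 1.6 219Traceback (most recent call last):
  File "<stdin>", line 15, in <module>
  File "h.py", line 10, in onz
    o,d=ray(n,u,v,c);return o+d*(z-o[2])/d[2]
        ~~~^^^^^^^^^
  File "h.py", line 4, in ray
    c=c or camera_info(n);K=c["camera_matrix"];x=np.array([(u-K[0,2])/K[0,0],(v-K[1,2])/K[1,1]])
           ~~~~~~~~~~~^^^
ValueError: time passes only in moves, steps and waits
```

```bash
python3 - <<'E'
from h import *
pr={"jar":(.600,.064,.108,.0275),"bottle":(.548,-.004,.12,.019),"carton":(.62,-.055,.112,.023),"spec":(.609,.001,.032,.02),"pan":(.525,-.304,.078,.058)}
for n in("top","side"):
    f=np.load(f"pics/{n}0.npz");c=camera_info(n);P=cloud(n,f["d"],c);g=cv2.cvtColor(f["im"],cv2.COLOR_BGR2GRAY)
    for k,(x,y,z,rr) in pr.items():
        m=(np.hypot(P[...,0]-x,P[...,1]-y)<rr*1.45+.004)&(abs(P[...,2]-z-.0005)<.004)
        if k=="pan": m=(np.hypot(P[...,0]-x,P[...,1]-y)<.075)&(g<160)&(abs(P[...,2]-z)<.008)
        m=cv2.morphologyEx(m.astype(np.uint8),cv2.MORPH_OPEN,np.ones((2,2)))
        nl,L,S,_2=cv2.connectedComponentsWithStats(m);i=1+S[1:,4].argmax();v,u=np.where(L==i)
        A=np.array([onz(n,a,b,z,c)[:2] for a,b in zip(u,v)],np.float32)
        (cx,cy),(w,l),ang=cv2.minAreaRect(A*1000)
        print(n,k,"z",np.median(P[v,u,2]).round(4),"mean",A.mean(0).round(4),"rect",round(cx,1),round(cy,1),round(w,1),round(l,1),round(ang,1),len(u))
    # tray rim (z~.016) and stand
    for k,m in dict(tray=(P[...,2]>.0095)&(P[...,2]<.022)&(abs(P[...,0]-.475)<.17)&(abs(P[...,1]-.29)<.1),
                    stand=(g<110)&(P[...,2]>.004)&(P[...,2]<.03)&(abs(P[...,0]-.58)<.13)&(abs(P[...,1])<.15)).items():
        m=cv2.morphologyEx(m.astype(np.uint8),cv2.MORPH_OPEN,np.ones((2,2)));v,u=np.where(m)
        if k=="tray":
          z=.016
        else: z=.008
        A=np.array([onz(n,a,b,z,c)[:2] for a,b in zip(u,v)],np.float32)
        (cx,cy),(w,l),ang=cv2.minAreaRect(A*1000);print(n,k,round(cx,1),round(cy,1),round(w,1),round(l,1),round(ang,1),len(u))
E
```

```text
top jar z 0.1085 mean [0.5917 0.0647] rect 591.5 65.0 52.8 53.7 47.7 485
top bottle z 0.1204 mean [ 0.5402 -0.0034] rect 540.1 -3.5 34.1 35.6 1.6 245
top carton z 0.1125 mean [ 0.6141 -0.0586] rect 614.1 -58.5 46.4 46.0 4.8 446
top spec z 0.0327 mean [0.6066 0.0012] rect 606.6 2.1 38.4 37.3 1.6 219
top pan z 0.0789 mean [ 0.5221 -0.3046] rect 522.6 -304.6 112.3 115.5 1.6 2176
top tray 472.0 284.4 259.8 139.6 6.1 729
top stand 584.1 -0.1 170.8 236.6 8.5 4710
side jar z 0.1094 mean [0.5963 0.0626] rect 596.2 62.5 55.1 53.4 55.5 459
side bottle z 0.1211 mean [ 0.5445 -0.0052] rect 544.5 -4.2 39.3 36.9 55.4 273
side carton z 0.1132 mean [ 0.6179 -0.0603] rect 618.0 -60.0 48.3 48.4 4.6 502
side spec z 0.034 mean [0.6087 0.0017] rect 608.6 1.4 39.9 30.8 54.3 203
side pan z 0.0791 mean [ 0.5251 -0.3066] rect 526.0 -304.6 115.2 114.0 45.8 3865
side tray 476.7 282.9 263.0 149.1 6.0 1149
side stand 591.6 -3.1 177.2 230.9 8.3 2996
```

The manual's scale: shifts go in shares of 80 cm and turns go in shares of 60 degrees. Converting my numbers, -0.175 m is -0.2188, -0.165 m is -0.2063.

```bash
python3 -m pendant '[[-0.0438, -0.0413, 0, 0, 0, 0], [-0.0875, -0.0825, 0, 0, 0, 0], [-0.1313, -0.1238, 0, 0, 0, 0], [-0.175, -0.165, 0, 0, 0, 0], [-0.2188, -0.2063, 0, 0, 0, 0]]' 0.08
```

```text
refused: ROWS must be an object with the rows under "steps". Nothing was moved.
```

Wrong form. The message asks for an object with the rows under "steps", so I'll send the same numbers that way.

```bash
python3 -m pendant '{"steps":[[-0.0438, -0.0413, 0, 0, 0, 0], [-0.0875, -0.0825, 0, 0, 0, 0], [-0.1313, -0.1238, 0, 0, 0, 0], [-0.175, -0.165, 0, 0, 0, 0], [-0.2188, -0.2063, 0, 0, 0, 0]]}' 0.08
```

```text
clock: 0.6
tcp_pos: [0.2986, 0.4474, 0.3036]
orientation: [-0.399, -3.116, 0.001]
contact_force: [1.1, -0.0, 0.4]
grip_width: 0.08
gripper_force: 0.0
```

To row units: -0.175 m is -0.2188, -0.165 m is -0.2063.

```bash
python3 -m pendant '{"steps":[[-0.0438, -0.0413, 0, 0, 0, 0], [-0.0875, -0.0825, 0, 0, 0, 0], [-0.1313, -0.1238, 0, 0, 0, 0], [-0.175, -0.165, 0, 0, 0, 0], [-0.2188, -0.2063, 0, 0, 0, 0]]}' && python3 -m pendant '{"steps":[[-0.0438, -0.0413, 0, 0, 0, 0], [-0.0875, -0.0825, 0, 0, 0, 0], [-0.1313, -0.1238, 0, 0, 0, 0], [-0.175, -0.165, 0, 0, 0, 0], [-0.2188, -0.2063, 0, 0, 0, 0]]}' && python3 -m pendant '{"steps":[[-0.0438, -0.0413, 0, 0, 0, -0.1146], [-0.0438, -0.0413, 0, 0, 0, -0.2292], [-0.0438, -0.0413, 0, 0, 0, -0.3247], [-0.0438, -0.0413, 0, 0, 0, -0.3247]]}'; python3 - <<'E'
from h import *
o=r.get_obs();c=camera_info("wrist");print(o["tcp_pos"],o["orientation"],c)
im,d=grab_frame("wrist");cv2.imwrite("pics/w1.png",im);np.savez("pics/w1.npz",im=im,d=d,**c)
E
```

```text
clock: 1.1
tcp_pos: [0.4262, 0.2437, 0.3038]
orientation: [-0.399, -3.116, -0.0]
contact_force: [0.4, -0.1, -0.0]
grip_width: 0.0798
gripper_force: 0.0
clock: 1.6
tcp_pos: [0.5539, 0.0401, 0.3037]
orientation: [-0.399, -3.116, -0.0]
contact_force: [0.5, 0.7, 0.7]
grip_width: 0.08
gripper_force: 0.0
clock: 2.0
tcp_pos: [0.5788, 0.0006, 0.3034]
orientation: [0.134, -3.138, -0.0]
contact_force: [0.5, 0.2, 0.5]
grip_width: 0.08
gripper_force: 0.0
[0.57878225 0.00064505 0.30340975] [ 1.33679174e-01 -3.13776879e+00 -9.50831655e-05] {'camera_matrix': array([[325.1922621 ,   0.        , 283.85187188],
       [  0.        , 325.1922621 , 210.33692687],
       [  0.        ,   0.        ,   1.        ]]), 'R': array([[-8.51669391e-02,  9.96366646e-01, -3.14436905e-04],
       [ 9.51753521e-01,  8.14468881e-02,  2.95857464e-01],
       [ 2.94808119e-01,  2.48980082e-02, -9.55232046e-01]]), 't': array([ 0.04838506, -0.58935782,  0.20909628])}
```

View pics/w1.png

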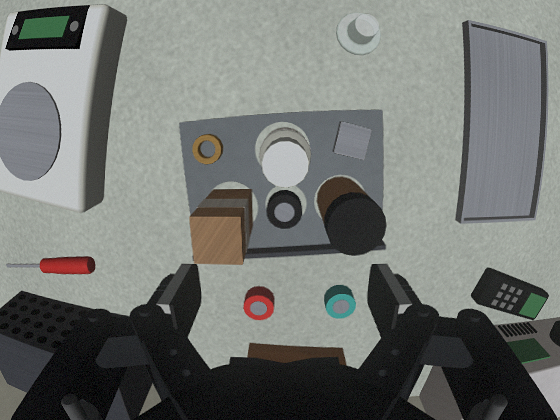

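The wrist view shows the bottle cap at (285,163), jar lid (355,223), carton top (218,238) and specimen (284,208). I'll measure them here and check against the fixed views.

```bash
cat >> h.py <<'E'
def wcloud(d,c):
    K=c["camera_matrix"];v,u=np.mgrid[:d.shape[0],:d.shape[1]]
    x=(u-K[0,2])/K[0,0];y=(v-K[1,2])/K[1,1];a=np.hypot(x,y)+1e-9;t=np.tan(np.minimum(a,1.4))/a
    return (np.dstack([x*t*d,y*t*d,d])-c["t"])@c["R"]
PR={"jar":(.594,.064,.108,.0275),"bottle":(.543,-.004,.12,.019),"carton":(.616,-.059,.112,.023),"spec":(.608,.001,.032,.02)}
def wfind(pr,d,c,im=None):
    P=wcloud(d,c);out={}
    for k,(x,y,z,rr) in pr.items():
        m=(np.hypot(P[...,0]-x,P[...,1]-y)<rr*1.45+.005)&(abs(P[...,2]-z)<.005)
        if not m.any(): print(k,"none");continue
        m=cv2.morphologyEx(m.astype(np.uint8),cv2.MORPH_OPEN,np.ones((3,3)))
        _,L,S,_=cv2.connectedComponentsWithStats(m);v,u=np.where(L==1+S[1:,4].argmax())
        A=np.array([onz("wrist",a,b,z,c)[:2] for a,b in zip(u,v)],np.float32)
        (cx,cy),(w,l),g=cv2.minAreaRect(A*1000);out[k]=A.mean(0)
        print(k,"z",np.median(P[v,u,2]).round(4),"mean",A.mean(0).round(4),"rect",*np.round([cx,cy,w,l,g],1),len(u))
    return out
E
python3 - <<'E'
from h import *
f=np.load("pics/w1.npz");c={k:f[k] for k in("camera_matrix","R","t")}
wfind({**PR,"stopper":(.42,.07,.045,.02)},f["d"],c)
P=wcloud(f["d"],c)
for k,(u,v) in dict(bench=(420,150),pan=(40,131),tray=(500,120),stand=(320,125)).items():print(k,np.median(P[v-3:v+4,u-3:u+4].reshape(-1,3),0).round(4))
z=P[...,2];m=((z>.009)&(z<.022)&(abs(P[...,0]-.475)<.17)&(abs(P[...,1]-.29)<.1)).astype(np.uint8)
m=cv2.morphologyEx(m,2,np.ones((2,2)));v,u=np.where(m);A=np.array([onz("wrist",a,b,.016,c)[:2] for a,b in zip(u,v)],np.float32);print("tray",cv2.minAreaRect(A*1000))
E
```

```text
jar z 0.1086 mean [0.5945 0.0662] rect 595.4 66.7 55.2 54.3 7.3 2760
bottle z 0.1206 mean [ 0.5435 -0.0014] rect 543.8 -1.2 37.0 36.3 4.1 1727
carton z 0.1126 mean [ 0.6161 -0.0556] rect 617.0 -56.0 47.1 47.1 5.0 2531
spec z 0.0328 mean [0.6098 0.0032] rect 610.1 3.2 39.3 38.7 4.9 991
stopper z 0.0454 mean [0.4019 0.0693] rect 401.9 69.5 25.7 26.6 63.6 478
bench [0.5279 0.1631 0.0008]
pan [ 0.526  -0.2747  0.0786]
tray [0.4696 0.2762 0.0043]
stand [0.5134 0.0358 0.0085]
tray ((476.611083984375, 289.0927734375), (261.69964599609375, 146.7595672607422), 6.290647983551025)
```

To row units: 0.153 m is 0.1913, 0.08 m is 0.1.

```bash
python3 -m pendant '{"steps":[[0.0446, 0, 0.05, 0, 0, 0], [0.0446, 0, 0.1, 0, 0, 0], [0.0446, 0, 0.1438, 0, 0, 0], [0.0446, 0, 0.175, 0, 0, 0], [0.0446, 0, 0.1913, 0, 0, 0]]}' && python3 -m pendant '{"steps":[[0, 0, 0, 0, 0, 0], [0, 0, 0, 0, 0, 0], [0, 0, 0, 0, 0, 0], [0, 0, 0, 0, 0, 0], [0, 0, 0, 0, 0, 0]]}' 0.02 40
```

```text
clock: 2.55
tcp_pos: [0.542, -0.0014, 0.1488]
orientation: [0.132, -3.135, 0.0]
contact_force: [0.5, 0.6, 0.7]
grip_width: 0.0801
gripper_force: 0.0
clock: 3.05
tcp_pos: [0.5444, -0.0018, 0.1524]
orientation: [-0.133, 3.136, 0.001]
contact_force: [-1.2, 0.4, 6.6]
grip_width: 0.0374
gripper_force: 40.2
```

To row units: -0.1 m is -0.125, 0.0417 m is 0.0521.

```bash
python3 -m pendant '{"steps":[[0, 0, -0.025, 0, 0, 0], [0, 0, -0.075, 0, 0, 0], [0, 0, -0.125, 0, 0, 0], [0.0213, 0.0521, -0.125, 0, 0, 0], [0.0425, 0.1041, -0.125, 0, 0, 0]]}' && python3 -m pendant '{"steps":[[0.0213, 0.0521, 0, 0, 0, 0], [0.0425, 0.1041, 0, 0, 0, 0], [0.0638, 0.1563, 0, 0, 0, 0], [0.085, 0.2088, 0, 0, 0, 0], [0.1063, 0.26, 0, 0, 0, 0]]}' && python3 -m pendant '{"steps":[[0, 0, 0, 0, 0, 0], [0, 0, 0, 0, 0, 0]]}'
```

```text
clock: 3.55
tcp_pos: [0.5028, 0.078, 0.2527]
orientation: [-0.127, 3.135, 0.001]
contact_force: [-0.2, 0.5, -3.3]
grip_width: 0.0374
gripper_force: 40.6
clock: 4.05
tcp_pos: [0.3988, 0.2795, 0.2513]
orientation: [-0.133, 3.138, 0.001]
contact_force: [0.5, -0.0, -2.3]
grip_width: 0.0375
gripper_force: 40.6
clock: 4.25
tcp_pos: [0.3993, 0.2789, 0.251]
orientation: [0.138, -3.139, 0.0]
contact_force: [-0.2, -0.6, -2.0]
grip_width: 0.037
gripper_force: 40.9
```

To row units: 0.098 m is 0.1225, 0.092 m is 0.115.

```bash
python3 -m pendant '{"steps":[[0, 0, 0.05, 0, 0, 0], [0, 0, 0.0938, 0, 0, 0], [0, 0, 0.115, 0, 0, 0], [0, 0, 0.1225, 0, 0, 0], [0, 0, 0.1225, 0, 0, 0]]}' && python3 -m pendant '{"steps":[[0, 0, 0.0025, 0, 0, 0], [0, 0, 0.005, 0, 0, 0], [0, 0, 0.005, 0, 0, 0]]}'
```

```text
clock: 4.75
tcp_pos: [0.4005, 0.2769, 0.1526]
orientation: [0.13, -3.138, 0.002]
contact_force: [0.6, -1.5, -2.0]
grip_width: 0.0369
gripper_force: 40.9
clock: 5.05
tcp_pos: [0.4004, 0.2784, 0.1495]
orientation: [-0.133, 3.138, 0.001]
contact_force: [-0.2, -0.4, -2.6]
grip_width: 0.0373
gripper_force: 40.9
```

```bash
for i in 1; do python3 -m pendant '{"steps":[[0, 0, 0.0019, 0, 0, 0], [0, 0, 0.0019, 0, 0, 0]]}'; done; python3 -m pendant '{"steps":[[0, 0, 0.0019, 0, 0, 0], [0, 0, 0.0019, 0, 0, 0]]}'
```

```text
clock: 5.25
tcp_pos: [0.4004, 0.2786, 0.1484]
orientation: [-0.134, 3.138, 0.002]
contact_force: [-1.7, -0.8, 7.0]
grip_width: 0.037
gripper_force: 41.7
clock: 5.45
tcp_pos: [0.4007, 0.2786, 0.1483]
orientation: [-0.133, 3.138, 0.002]
contact_force: [-5.0, -3.4, 24.7]
grip_width: 0.037
gripper_force: 43.5
```

To row units: -0.0015 m is -0.0019.

```bash
python3 -m pendant '{"steps":[[0, 0, -0.0019, 0, 0, 0], [0, 0, -0.0019, 0, 0, 0], [0, 0, -0.0019, 0, 0, 0], [0, 0, -0.0019, 0, 0, 0]]}' .07; python3 -m pendant '{"steps":[[0, 0, -0.0375, 0, 0, 0], [0, 0, -0.0875, 0, 0, 0], [0, 0, -0.1375, 0, 0, 0], [-0.0363, -0.0475, -0.1375, 0, 0, 0], [-0.0725, -0.095, -0.1375, 0, 0, 0]]}' .08; python3 -m pendant '{"steps":[[-0.0363, -0.0475, 0, 0, 0, 0], [-0.0725, -0.095, 0, 0, 0, 0], [-0.1088, -0.1425, 0, 0, 0, 0], [-0.1463, -0.19, 0, 0, 0, 0], [-0.1463, -0.19, 0, 0, 0, 0]]}' .084;  python3 - <<'E'
from h import *
o=r.get_obs();c=camera_info("wrist");print(o["tcp_pos"],o["orientation"])
im,d=grab_frame("wrist");cv2.imwrite("pics/w2.png",im)
wfind({**PR,"bottle2":(.4,.278,.116,.019)},d,c)
E
```

```text
clock: 5.85
tcp_pos: [0.4, 0.2783, 0.1473]
orientation: [0.134, -3.139, 0.0]
contact_force: [0.0, 0.4, -0.3]
grip_width: 0.0699
gripper_force: 0.0
clock: 6.35
tcp_pos: [0.465, 0.2083, 0.2589]
orientation: [-0.141, 3.136, 0.004]
contact_force: [0.2, 0.6, -0.3]
grip_width: 0.0797
gripper_force: 0.0
clock: 6.85
tcp_pos: [0.5972, 0.0587, 0.2575]
orientation: [-0.119, 3.137, -0.006]
contact_force: [-0.8, 0.2, -0.2]
grip_width: 0.0836
gripper_force: 0.0
[0.59718213 0.05866152 0.25745189] [-0.11889857  3.13664351 -0.00647258]
jar z 0.1087 mean [0.5946 0.0669] rect 595.2 67.0 55.2 54.6 4.3 4403
bottle none
carton z 0.1126 mean [ 0.6159 -0.0544] rect 616.6 -55.2 47.4 48.6 4.4 3056
spec z 0.0329 mean [0.6096 0.0044] rect 609.8 4.1 41.0 39.2 2.5 1326
bottle2 z 0.1161 mean [0.4019 0.2683] rect 400.2 266.9 21.1 39.1 86.9 527
```

View pics/w2.png

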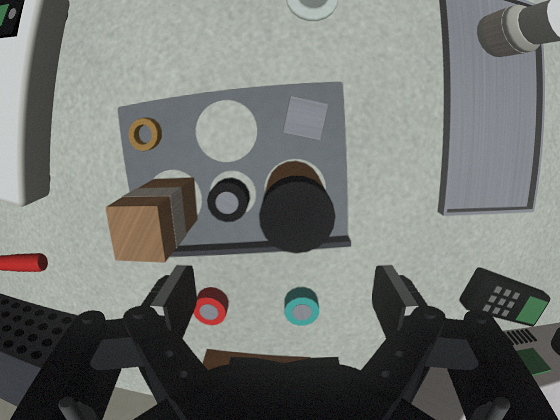

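The bottle stands upright in the tray at (510,30), and the jar lid is at (297,215). Next I grasp the jar.

```bash
python3 -m pendant '{"steps":[[0, 0.0013, 0, 0, 0, 0], [0, 0.0013, 0.05, 0, 0, 0], [0, 0.0013, 0.1, 0, 0, 0], [0, 0.0013, 0.1313, 0, 0, 0], [0, 0.0013, 0.14, 0, 0, 0]]}' && python3 -m pendant '{"steps":[[0, 0, 0, 0, 0, 0], [0, 0, 0, 0, 0, 0], [0, 0, 0, 0, 0, 0], [0, 0, 0, 0, 0, 0], [0, 0, 0, 0, 0, 0]]}' 0.03 40
```

```text
clock: 7.4
tcp_pos: [0.5909, 0.0689, 0.1424]
orientation: [0.138, -3.133, -0.0]
contact_force: [0.3, 0.3, 0.2]
grip_width: 0.084
gripper_force: 0.0
clock: 7.9
tcp_pos: [0.5948, 0.0673, 0.1471]
orientation: [-0.134, 3.136, 0.002]
contact_force: [-0.9, 0.4, 6.5]
grip_width: 0.0543
gripper_force: 43.1
```

To row units: 0.138 m is 0.1725, -0.06 m is -0.075.

```bash
python3 -m pendant '{"steps":[[0, 0, -0.025, 0, 0, 0], [0, 0, -0.075, 0, 0, 0], [0.0063, 0.0575, -0.0875, 0, 0, 0], [0.0125, 0.115, -0.0875, 0, 0, 0], [0.0188, 0.1725, -0.0875, 0, 0, 0]]}' && python3 -m pendant '{"steps":[[0.0063, 0.0575, 0, 0, 0, 0], [0.0131, 0.115, 0, 0, 0, 0], [0.0131, 0.115, 0.0375, 0, 0, 0], [0.0131, 0.115, 0.0688, 0, 0, 0], [0.0131, 0.115, 0.0838, 0, 0, 0]]}' && python3 -m pendant '{"steps":[[0, 0, 0.0025, 0, 0, 0], [0, 0, 0.005, 0, 0, 0], [0, 0, 0.005, 0, 0, 0]]}'
```

```text
clock: 8.4
tcp_pos: [0.5668, 0.2043, 0.2164]
orientation: [-0.132, 3.138, 0.001]
contact_force: [0.5, 1.1, -2.1]
grip_width: 0.0538
gripper_force: 43.3
clock: 8.9
tcp_pos: [0.5472, 0.2936, 0.1462]
orientation: [0.135, -3.135, 0.003]
contact_force: [0.3, -0.3, -2.0]
grip_width: 0.0539
gripper_force: 43.2
clock: 9.2
tcp_pos: [0.5495, 0.2938, 0.1454]
orientation: [-0.132, 3.137, 0.001]
contact_force: [0.1, 0.8, -1.4]
grip_width: 0.0537
gripper_force: 43.2
```

To row units: 0.0015 m is 0.0019.

```bash
python3 -m pendant '{"steps":[[0, 0, 0.0019, 0, 0, 0], [0, 0, 0.0019, 0, 0, 0]]}'; python3 -m pendant '{"steps":[[0, 0, 0.0019, 0, 0, 0], [0, 0, 0.0019, 0, 0, 0]]}'
```

```text
clock: 9.4
tcp_pos: [0.5491, 0.294, 0.1435]
orientation: [-0.133, 3.138, 0.001]
contact_force: [0.0, 0.4, -1.4]
grip_width: 0.0539
gripper_force: 43.2
clock: 9.6
tcp_pos: [0.5495, 0.294, 0.1432]
orientation: [-0.133, 3.137, 0.002]
contact_force: [-2.2, -2.1, 8.4]
grip_width: 0.054
gripper_force: 44.1
```

To row units: -0.222 m is -0.2775, -0.07 m is -0.0875.

```bash
python3 -m pendant '{"steps":[[0, 0, 0, 0, 0, 0], [0, 0, 0, 0, 0, 0], [0, 0, 0, 0, 0, 0], [0, 0, 0, 0, 0, 0]]}' .08; python3 -m pendant '{"steps":[[0, 0, -0.0375, 0, 0, 0], [0, 0, -0.0875, 0, 0, 0], [0, 0, -0.125, 0, 0, 0], [-0.0056, -0.0556, -0.125, 0, 0, 0], [-0.0113, -0.1113, -0.125, 0, 0, 0]]}'; python3 -m pendant '{"steps":[[-0.0056, -0.0556, 0, 0, 0, 0], [-0.0113, -0.1113, 0, 0, 0, 0], [-0.0169, -0.1663, 0, 0, 0, 0], [-0.0225, -0.2213, 0, 0, 0, 0], [-0.0281, -0.2775, 0, 0, 0, 0]]}'; python3 -m pendant '{"steps":[[-0.0063, -0.055, 0, 0, 0, 0], [-0.0063, -0.055, 0, 0, 0, 0], [-0.0063, -0.055, 0, 0, 0, 0]]}'; python3 - <<'E'
from h import *
o=r.get_obs();c=camera_info("wrist");print(o["tcp_pos"],o["orientation"])
im,d=grab_frame("wrist");cv2.imwrite("pics/w3.png",im)
wfind(PR,d,c)
E
```

```text
clock: 10.0
tcp_pos: [0.5487, 0.294, 0.1413]
orientation: [0.134, -3.139, -0.0]
contact_force: [-0.6, -1.1, 0.2]
grip_width: 0.08
gripper_force: 0.0
clock: 10.5
tcp_pos: [0.5656, 0.2068, 0.2426]
orientation: [-0.14, 3.136, 0.003]
contact_force: [0.9, 0.1, -0.9]
grip_width: 0.0798
gripper_force: 0.0
clock: 11.0
tcp_pos: [0.6066, -0.0149, 0.2414]
orientation: [-0.134, 3.139, 0.0]
contact_force: [1.9, -0.3, 0.4]
grip_width: 0.08
gripper_force: 0.0
clock: 11.3
tcp_pos: [0.6152, -0.0581, 0.2412]
orientation: [0.129, -3.139, 0.0]
contact_force: [0.7, 1.0, -1.1]
grip_width: 0.0801
gripper_force: 0.0
[ 0.61519978 -0.05814409  0.24123453] [ 1.28966398e-01 -3.13869285e+00  2.58082385e-04]
jar none
bottle none
carton z 0.1126 mean [ 0.6159 -0.0564] rect 616.8 -56.5 46.9 46.1 5.2 4547
spec z 0.0327 mean [0.6097 0.003 ] rect 609.6 3.3 40.6 38.3 7.0 1432
```

To row units: 0.095 m is 0.1188, 0.09 m is 0.1125.

```bash
python3 -m pendant '{"steps":[[0, 0.0013, 0.05, 0, 0, 0], [0, 0.0013, 0.0938, 0, 0, 0], [0, 0.0013, 0.1125, 0, 0, 0], [0, 0.0013, 0.1188, 0, 0, 0], [0, 0.0013, 0.1188, 0, 0, 0]]}' && python3 -m pendant '{"steps":[[0, 0, 0, 0, 0, 0], [0, 0, 0, 0, 0, 0], [0, 0, 0, 0, 0, 0], [0, 0, 0, 0, 0, 0], [0, 0, 0, 0, 0, 0]]}' 0.03 40
```

```text
clock: 11.85
tcp_pos: [0.6155, -0.0549, 0.1466]
orientation: [0.135, -3.139, -0.0]
contact_force: [1.5, -0.2, 0.0]
grip_width: 0.0802
gripper_force: 0.0
clock: 12.35
tcp_pos: [0.6161, -0.056, 0.1479]
orientation: [-0.133, 3.136, 0.0]
contact_force: [-0.2, -0.9, 6.4]
grip_width: 0.0453
gripper_force: 41.3
```

To row units: -0.125 m is -0.1563, -0.06 m is -0.075.

```bash
python3 -m pendant '{"steps":[[0, 0, -0.025, 0, 0, 0], [0, 0, -0.075, 0, 0, 0], [0, 0, -0.125, 0, 0, 0], [0.015, 0.025, -0.1563, 0, 0, 0], [0.0313, 0.08, -0.1563, 0, 0, 0]]}' && python3 -m pendant '{"steps":[[0.0174, 0.055, 0, 0, 0, 0], [0.035, 0.11, 0, 0, 0, 0], [0.0525, 0.165, 0, 0, 0, 0], [0.07, 0.22, 0, 0, 0, 0], [0.0875, 0.275, 0, 0, 0, 0]]}' && python3 -m pendant '{"steps":[[0.0174, 0.055, 0, 0, 0, 0], [0.0206, 0.0863, 0, 0, 0, 0], [0.0206, 0.0863, 0, 0, 0, 0], [0.0206, 0.0863, 0, 0, 0, 0]]}'; python3 - <<'E'
from h import *
o=r.get_obs();c=camera_info("wrist");print(o["tcp_pos"],o["orientation"])
im,d=grab_frame("wrist");cv2.imwrite("pics/w4.png",im)
wfind({"jar":(.5495,.294,.104,.0275),"bottle":(.4,.278,.116,.019)},d,c)
E
```

```text
clock: 12.85
tcp_pos: [0.5869, 0.0017, 0.276]
orientation: [-0.121, 3.131, -0.003]
contact_force: [1.5, 1.3, -1.1]
grip_width: 0.0452
gripper_force: 41.9
clock: 13.35
tcp_pos: [0.4952, 0.2206, 0.2717]
orientation: [-0.133, 3.139, 0.0]
contact_force: [0.7, 0.3, -2.2]
grip_width: 0.0454
gripper_force: 41.9
clock: 13.75
tcp_pos: [0.4738, 0.2866, 0.2713]
orientation: [0.136, -3.138, 0.001]
contact_force: [1.0, -1.1, -2.4]
grip_width: 0.0456
gripper_force: 42.0
[0.47375825 0.2866356  0.27132596] [ 1.35747917e-01 -3.13845009e+00  7.58923895e-04]
jar none
bottle z 0.1166 mean [0.3995 0.2789] rect 399.9 279.2 36.9 37.1 4.9 2281
```

View pics/w4.png

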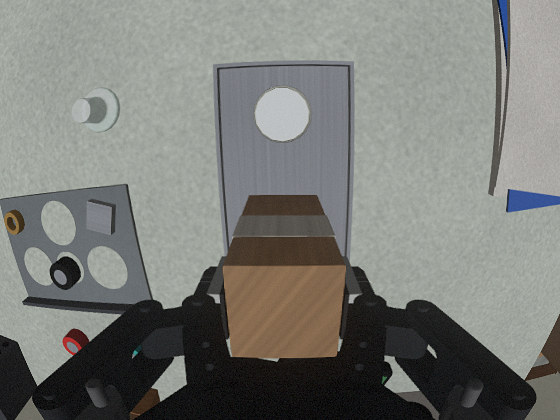

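The bottle is in the tray (282,114) and the carton hangs straight in the gripper over the free middle slot, so I lower it.

To row units: 0.122 m is 0.1525, 0.11 m is 0.1375.

```bash
python3 -m pendant '{"steps":[[0, 0, 0.0563, 0, 0, 0], [0, 0, 0.1063, 0, 0, 0], [0, 0, 0.1375, 0, 0, 0], [0, 0, 0.1525, 0, 0, 0], [0, 0, 0.1525, 0, 0, 0]]}' && python3 -m pendant '{"steps":[[0, 0, 0.0038, 0, 0, 0], [0, 0, 0.0063, 0, 0, 0], [0, 0, 0.0063, 0, 0, 0]]}'; python3 -m pendant '{"steps":[[0, 0, 0.0019, 0, 0, 0], [0, 0, 0.0019, 0, 0, 0]]}'
```

```text
clock: 14.3
tcp_pos: [0.474, 0.2849, 0.1482]
orientation: [0.131, -3.137, 0.003]
contact_force: [0.3, 0.2, -2.0]
grip_width: 0.0455
gripper_force: 41.8
clock: 14.6
tcp_pos: [0.4746, 0.2868, 0.1453]
orientation: [-0.134, 3.137, 0.002]
contact_force: [0.1, -0.0, -1.0]
grip_width: 0.0455
gripper_force: 41.8
clock: 14.8
tcp_pos: [0.4746, 0.2869, 0.1439]
orientation: [-0.134, 3.137, 0.002]
contact_force: [-1.1, -0.8, 4.2]
grip_width: 0.0456
gripper_force: 42.4
```

To row units: -0.21 m is -0.2625, -0.07 m is -0.0875.

```bash
python3 -m pendant '{"steps":[[0, 0, 0, 0, 0, 0], [0, 0, 0, 0, 0, 0], [0, 0, 0, 0, 0, 0], [0, 0, 0, 0, 0, 0]]}' .08; python3 -m pendant '{"steps":[[0, 0, -0.0375, 0, 0, 0], [0, 0, -0.0875, 0, 0, 0], [0, 0, -0.125, 0, 0, 0], [-0.0195, -0.0525, -0.125, 0, 0, 0], [-0.039, -0.105, -0.125, 0, 0, 0]]}'; python3 -m pendant '{"steps":[[-0.0195, -0.0525, 0, 0, 0, 0], [-0.039, -0.105, 0, 0, 0, 0], [-0.0585, -0.1575, 0, 0, 0, 0], [-0.078, -0.21, 0, 0, 0, 0], [-0.0975, -0.2625, 0, 0, 0, 0]]}'; python3 -m pendant '{"steps":[[0, 0, 0, 0, 0, 0], [0, 0, 0, 0, 0, 0]]}'; python3 - <<'E'
from h import *
o=r.get_obs();c=camera_info("wrist");print(o["tcp_pos"],o["orientation"])
im,d=grab_frame("wrist");cv2.imwrite("pics/w5.png",im)
wfind(PR,d,c)
im,d=grab_frame("side");cv2.imwrite("pics/s5.png",im)
E
```

```text
clock: 15.2
tcp_pos: [0.4741, 0.2866, 0.1428]
orientation: [0.134, -3.139, 0.0]
contact_force: [-0.4, 0.9, -0.6]
grip_width: 0.0802
gripper_force: 0.0
clock: 15.7
tcp_pos: [0.5128, 0.2063, 0.2442]
orientation: [-0.14, 3.136, 0.003]
contact_force: [0.3, -1.1, -1.2]
grip_width: 0.0798
gripper_force: 0.0
clock: 16.2
tcp_pos: [0.6084, 0.0012, 0.2429]
orientation: [0.134, -3.139, -0.0]
contact_force: [0.3, 0.7, -0.8]
grip_width: 0.0798
gripper_force: 0.0
clock: 16.4
tcp_pos: [0.6079, 0.0015, 0.2426]
orientation: [0.129, -3.138, 0.0]
contact_force: [-1.0, 0.4, 1.1]
grip_width: 0.0801
gripper_force: 0.0
[0.60792997 0.00146126 0.24261224] [ 1.29126247e-01 -3.13845891e+00  4.58581132e-04]
jar none
bottle none
carton none
spec z 0.0329 mean [0.6097 0.0033] rect 610.1 3.4 39.2 38.8 4.7 1501
```

View pics/s5.png

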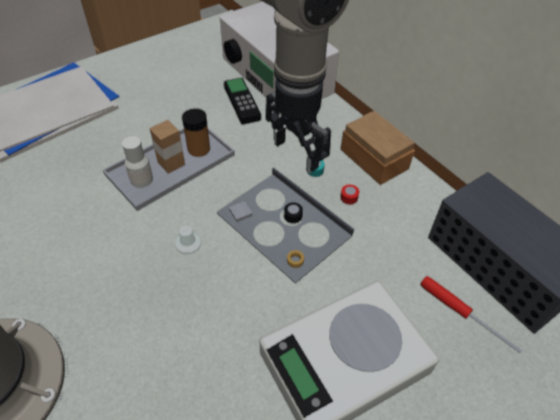

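The side view shows bottle (137,162), carton (168,147) and jar (197,133) upright in the tray, and the specimen free at (293,212). I grasp it now.

To row units: 0.158 m is 0.1975, 0.0015 m is 0.0019.

```bash
python3 -m pendant '{"steps":[[-0.0013, 0.0019, 0.0563, 0, 0, 0], [-0.0013, 0.0019, 0.1125, 0, 0, 0], [-0.0013, 0.0019, 0.1625, 0, 0, 0], [-0.0013, 0.0019, 0.1875, 0, 0, 0], [-0.0013, 0.0019, 0.1975, 0, 0, 0]]}' .07 && python3 -m pendant '{"steps":[[0, 0, 0, 0, 0, 0], [0, 0, 0, 0, 0, 0], [0, 0, 0, 0, 0, 0], [0, 0, 0, 0, 0, 0], [0, 0, 0, 0, 0, 0]]}' 0.03 30; python3 - <<'E'
from h import *
im,d=grab_frame("wrist");cv2.imwrite("pics/w6.png",im)
E
```

```text
clock: 17.0
tcp_pos: [0.6069, 0.0066, 0.0824]
orientation: [0.138, -3.134, -0.001]
contact_force: [-0.7, -0.8, 1.1]
grip_width: 0.0698
gripper_force: 0.0
clock: 17.5
tcp_pos: [0.6098, 0.0048, 0.0865]
orientation: [-0.134, 3.136, 0.001]
contact_force: [-1.1, 1.2, 6.7]
grip_width: 0.0388
gripper_force: 31.0
```

View pics/w6.png

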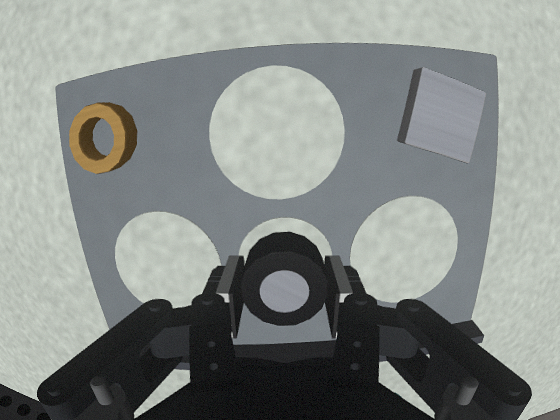

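The specimen is held between the pads, face up at (285,290). I lift it and carry it to the balance.

To row units: -0.12 m is -0.15, 0.0159 m is 0.0199.

```bash
python3 -m pendant '{"steps":[[0, 0, -0.025, 0, 0, 0], [0, 0, -0.075, 0, 0, 0], [0, 0, -0.125, 0, 0, 0], [0.0199, -0.0538, -0.15, 0, 0, 0], [0.0398, -0.1075, -0.15, 0, 0, 0]]}' && python3 -m pendant '{"steps":[[0.0199, -0.0538, 0, 0, 0, 0], [0.0398, -0.1075, 0, 0, 0, 0], [0.0596, -0.1613, 0, 0, 0, 0], [0.0795, -0.2138, 0, 0, 0, 0], [0.0988, -0.2675, 0, 0, 0, 0]]}' && python3 -m pendant '{"steps":[[0, 0, 0, 0, 0, 0], [0, 0, 0, 0, 0, 0]]}'; python3 - <<'E'
from h import *
o=r.get_obs();c=camera_info("wrist");print(o["tcp_pos"],o["orientation"],o["grip_width"])
im,d=grab_frame("wrist");cv2.imwrite("pics/w7.png",im);np.savez("pics/w7.npz",im=im,d=d,**c)
P=wcloud(d,c);g=cv2.cvtColor(im,cv2.COLOR_BGR2GRAY)
m=(abs(P[...,2]-.078)<.003)&(np.hypot(P[...,0]-.5245,P[...,1]+.3045)<.075)
v,u=np.where(m);A=P[v,u,:2].astype(np.float32);print("pan z",np.median(P[v,u,2]),cv2.minEnclosingCircle(A*1000),cv2.minAreaRect(A*1000))
E
```

```text
clock: 18.05
tcp_pos: [0.5865, -0.0837, 0.209]
orientation: [-0.139, 3.131, 0.0]
contact_force: [0.5, -1.6, -1.3]
grip_width: 0.0389
gripper_force: 30.4
clock: 18.55
tcp_pos: [0.5231, -0.3055, 0.2054]
orientation: [-0.134, 3.138, 0.0]
contact_force: [0.5, 0.2, -0.7]
grip_width: 0.039
gripper_force: 30.4
clock: 18.75
tcp_pos: [0.523, -0.3055, 0.2052]
orientation: [-0.128, 3.139, -0.001]
contact_force: [0.1, -0.1, -0.5]
grip_width: 0.0388
gripper_force: 30.4
[ 0.52300101 -0.30545517  0.20522281] [-1.28127309e-01  3.13875546e+00 -5.40843502e-04] 0.038815697755762595
pan z 0.07867241857662485 ((525.8287963867188, -302.67144775390625), 58.112510681152344) ((510.5550231933594, -303.2420654296875), (84.4360580444336, 115.53924560546875), 2.1030962467193604)
```

View pics/w7.png

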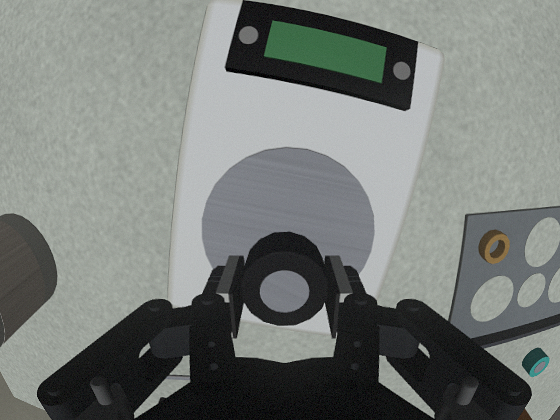

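The pan is a full circle (290,225) of 58 mm radius, with its centre about 3 mm from the tool. I lower the specimen there.

The manual's scale: shifts go in shares of 80 cm and turns go in shares of 60 degrees. Converting my numbers, 0.046 m is 0.0575, 0.044 m is 0.055.

```bash
python3 -m pendant '{"steps":[[-0.0025, 0.0016, 0.025, 0, 0, 0], [-0.0025, 0.0016, 0.0438, 0, 0, 0], [-0.0025, 0.0016, 0.055, 0, 0, 0], [-0.0025, 0.0016, 0.0575, 0, 0, 0], [-0.0025, 0.0016, 0.0575, 0, 0, 0]]}' && python3 -m pendant '{"steps":[[0, 0, 0.0019, 0, 0, 0], [0, 0, 0.0019, 0, 0, 0]]}'; python3 -m pendant '{"steps":[[0, 0, 0.0019, 0, 0, 0], [0, 0, 0.0019, 0, 0, 0]]}'
```

```text
clock: 19.3
tcp_pos: [0.5258, -0.3021, 0.1586]
orientation: [0.134, -3.138, -0.001]
contact_force: [0.4, 0.8, 0.2]
grip_width: 0.0389
gripper_force: 30.5
clock: 19.5
tcp_pos: [0.526, -0.3026, 0.1579]
orientation: [-0.134, 3.138, -0.001]
contact_force: [-0.2, 0.0, -0.7]
grip_width: 0.0386
gripper_force: 30.5
clock: 19.7
tcp_pos: [0.5261, -0.3027, 0.1565]
orientation: [-0.134, 3.138, -0.001]
contact_force: [-0.8, 0.9, 2.3]
grip_width: 0.0387
gripper_force: 30.8
```

To row units: 0.0004 m is 0.0005.

```bash
python3 -m pendant '{"steps":[[0, 0, 0.0005, 0, 0, 0], [0, 0, 0.0005, 0, 0, 0], [0, 0, 0.0005, 0, 0, 0], [0, 0, 0.0005, 0, 0, 0]]}' .06; python3 -m pendant '{"steps":[[0, 0, -0.025, 0, 0, 0], [0, 0, -0.075, 0, 0, 0], [0, 0, -0.1313, 0, 0, 0], [0, 0, -0.1313, 0, 0, 0]]}' .08; python3 - <<'E'
from h import *
o=r.get_obs();c=camera_info("wrist");print(o["tcp_pos"],o["orientation"],o["grip_width"])
im,d=grab_frame("wrist");cv2.imwrite("pics/w8.png",im)
wfind({"spec":(.525,-.303,.102,.02),"pan":(.525,-.303,.078,.058)},d,c)
E
```

```text
clock: 20.1
tcp_pos: [0.5258, -0.3024, 0.1554]
orientation: [0.134, -3.139, -0.0]
contact_force: [-0.1, -0.2, -0.4]
grip_width: 0.0601
gripper_force: 0.0
clock: 20.5
tcp_pos: [0.5283, -0.3044, 0.2667]
orientation: [-0.132, 3.129, -0.007]
contact_force: [0.8, -0.6, -0.9]
grip_width: 0.0799
gripper_force: 0.0
[ 0.52827107 -0.30440183  0.26671645] [-0.13233631  3.12908868 -0.00738677] 0.07991598922800831
spec z 0.1028 mean [ 0.5258 -0.3025] rect 526.5 -302.3 39.8 38.9 5.0 2078
pan z 0.0787 mean [ 0.5217 -0.3032] rect 526.1 -303.0 114.0 115.2 4.9 12015
```

View pics/w8.png

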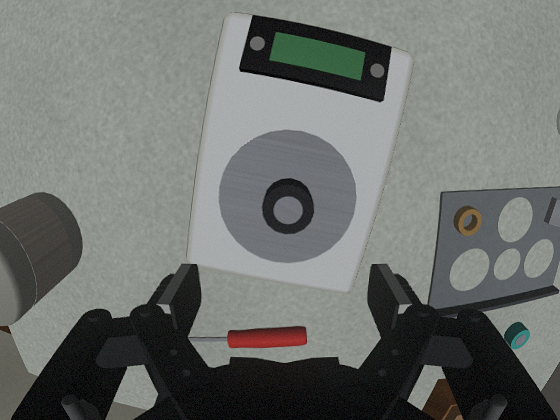

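The specimen lies face up at (288,205), released and centred on the pan to within 1 mm. Next I fetch the carton from the middle slot.

To row units: 0.2275 m is 0.2844, 0.182 m is 0.2275.

```bash
python3 -m pendant '{"steps":[[0, 0.0569, 0, 0, 0, 0], [0, 0.1138, 0, 0, 0, 0], [0, 0.1706, 0, 0, 0, 0], [0, 0.2275, 0, 0, 0, 0], [0, 0.2844, 0, 0, 0, 0]]}'; python3 -m pendant '{"steps":[[0, 0.0569, 0, 0, 0, 0], [0, 0.1138, 0, 0, 0, 0], [0, 0.1706, 0, 0, 0, 0], [0, 0.2275, 0, 0, 0, 0], [0, 0.2844, 0, 0, 0, 0]]}';  python3 -m pendant '{"steps":[[0, 0.0569, 0, 0, 0, 0], [0, 0.1138, 0, 0, 0, 0], [0.0013, 0.17, 0, 0, 0, 0], [0.0013, 0.17, 0, 0, 0, 0], [0.0013, 0.17, 0, 0, 0, 0]]}'; python3 - <<'E'
from h import *
o=r.get_obs();c=camera_info("wrist");print(o["tcp_pos"],o["orientation"],o["grip_width"])
im,d=grab_frame("wrist");cv2.imwrite("pics/w9.png",im)
wfind({"carton":(.4746,.2868,.108,.023),"jar":(.5495,.294,.104,.0275),"bottle":(.4,.278,.116,.019)},d,c)
E
```

```text
clock: 21.05
tcp_pos: [0.5054, -0.0739, 0.2595]
orientation: [0.134, -3.137, -0.0]
contact_force: [1.6, -0.2, 0.9]
grip_width: 0.0799
gripper_force: 0.0
clock: 21.55
tcp_pos: [0.486, 0.1526, 0.2595]
orientation: [0.134, -3.137, 0.001]
contact_force: [0.5, -0.4, -0.3]
grip_width: 0.0799
gripper_force: 0.0
clock: 22.05
tcp_pos: [0.4735, 0.2872, 0.2591]
orientation: [0.138, -3.137, 0.002]
contact_force: [-0.1, -0.9, 0.0]
grip_width: 0.0799
gripper_force: 0.0
[0.4735317  0.28716203 0.25914905] [ 1.38166083e-01 -3.13662185e+00  1.97976584e-03] 0.07992830941145444
carton z 0.1087 mean [0.4747 0.2864] rect 475.8 286.3 46.9 46.0 5.1 3844
jar z 0.1046 mean [0.5486 0.2934] rect 549.8 293.4 56.5 53.4 5.2 2918
bottle z 0.1166 mean [0.3995 0.279 ] rect 399.6 279.1 37.4 37.0 70.9 2555
```

To row units: 0.116 m is 0.145, 0.108 m is 0.135.

```bash
python3 -m pendant '{"steps":[[0, 0, 0.0563, 0, 0, 0], [0, 0, 0.1063, 0, 0, 0], [0, 0, 0.135, 0, 0, 0], [0, 0, 0.145, 0, 0, 0], [0, 0, 0.145, 0, 0, 0]]}'; python3 -m pendant '{"steps":[[0, 0, 0, 0, 0, 0], [0, 0, 0, 0, 0, 0], [0, 0, 0, 0, 0, 0], [0, 0, 0, 0, 0, 0], [0, 0, 0, 0, 0, 0]]}' 0.03 40; python3 -m pendant '{"steps":[[0, 0, -0.025, 0, 0, 0], [0, 0, -0.075, 0, 0, 0], [0, 0, -0.125, 0, 0, 0], [0, 0, -0.1563, 0, 0, 0], [0, -0.0313, -0.1563, 0, 0, 0]]}'; python3 -m pendant '{"steps":[[-0.0175, -0.055, 0, 0, 0, 0], [-0.035, -0.11, 0, 0, 0, 0], [-0.0525, -0.165, 0, 0, 0, 0], [-0.07, -0.22, 0, 0, 0, 0], [-0.0875, -0.275, 0, 0, 0, 0]]}';  python3 -m pendant '{"steps":[[-0.0175, -0.055, 0, 0, 0, 0], [-0.035, -0.11, 0, 0, 0, 0], [-0.0525, -0.135, 0, 0, 0, 0], [-0.0525, -0.135, 0, 0, 0, 0], [-0.0525, -0.135, 0, 0, 0, 0]]}'
```

```text
clock: 22.6
tcp_pos: [0.4745, 0.2846, 0.1437]
orientation: [0.13, -3.137, 0.003]
contact_force: [-0.1, 0.4, 0.1]
grip_width: 0.0803
gripper_force: 0.0
clock: 23.1
tcp_pos: [0.4754, 0.2866, 0.1461]
orientation: [-0.133, 3.137, 0.002]
contact_force: [-1.1, -1.1, 7.5]
grip_width: 0.0454
gripper_force: 41.4
clock: 23.6
tcp_pos: [0.4776, 0.2658, 0.2742]
orientation: [-0.142, 3.131, 0.011]
contact_force: [-0.0, 1.6, -2.6]
grip_width: 0.0453
gripper_force: 41.9
clock: 24.1
tcp_pos: [0.5654, 0.0465, 0.27]
orientation: [-0.134, 3.138, 0.001]
contact_force: [0.8, 0.4, -1.1]
grip_width: 0.0457
gripper_force: 41.8
clock: 24.6
tcp_pos: [0.616, -0.0559, 0.2694]
orientation: [0.133, -3.138, -0.001]
contact_force: [-0.5, 0.7, -1.3]
grip_width: 0.0454
gripper_force: 41.7
```

To row units: 0.117 m is 0.1463, 0.11 m is 0.1375.

```bash
python3 -m pendant '{"steps":[[0, 0, 0.0563, 0, 0, 0], [0, 0, 0.1063, 0, 0, 0], [0, 0, 0.1375, 0, 0, 0], [0, 0, 0.1463, 0, 0, 0], [0, 0, 0.1463, 0, 0, 0]]}'; python3 -m pendant '{"steps":[[0, 0, 0.0025, 0, 0, 0], [0, 0, 0.0038, 0, 0, 0], [0, 0, 0.0038, 0, 0, 0]]}'; python3 -m pendant '{"steps":[[0, 0, 0.0019, 0, 0, 0], [0, 0, 0.0019, 0, 0, 0]]}'
```

```text
clock: 25.1
tcp_pos: [0.6156, -0.0542, 0.1524]
orientation: [0.137, -3.137, -0.001]
contact_force: [0.6, -1.0, -0.5]
grip_width: 0.0454
gripper_force: 42.0
clock: 25.4
tcp_pos: [0.6164, -0.0555, 0.1502]
orientation: [-0.134, 3.138, 0.0]
contact_force: [0.5, -0.3, -2.3]
grip_width: 0.0455
gripper_force: 42.0
clock: 25.6
tcp_pos: [0.6166, -0.0557, 0.15]
orientation: [-0.134, 3.137, 0.001]
contact_force: [-4.5, 0.9, 12.0]
grip_width: 0.0457
gripper_force: 43.5
```

To row units: -0.0005 m is -0.0006.

```bash
python3 -m pendant '{"steps":[[0, 0, -0.0006, 0, 0, 0], [0, 0, -0.0006, 0, 0, 0], [0, 0, -0.0006, 0, 0, 0], [0, 0, -0.0006, 0, 0, 0]]}' .08; python3 -m pendant '{"steps":[[0, 0, -0.0375, 0, 0, 0], [0, 0, -0.0875, 0, 0, 0], [0, 0, -0.1375, 0, 0, 0], [0.0059, 0.0554, -0.1375, 0, 0, 0], [0.0118, 0.1108, -0.1375, 0, 0, 0]]}' .084; python3 -m pendant '{"steps":[[0.0059, 0.0554, 0, 0, 0, 0], [0.0118, 0.1108, 0, 0, 0, 0], [0.0175, 0.1663, 0, 0, 0, 0], [0.0234, 0.2213, 0, 0, 0, 0], [0.0293, 0.2769, 0, 0, 0, 0]]}';  python3 -m pendant '{"steps":[[0.0058, 0.055, 0, 0, 0, 0], [0.0058, 0.055, 0, 0, 0, 0], [0.0058, 0.055, 0, 0, 0, 0]]}'; python3 - <<'E'
from h import *
o=r.get_obs();c=camera_info("wrist");print(o["tcp_pos"],o["orientation"],o["grip_width"])
im,d=grab_frame("wrist");cv2.imwrite("pics/w10.png",im)
wfind({"jar":(.5495,.294,.104,.0275),"bottle":(.4,.278,.116,.019)},d,c)
E
```

```text
clock: 26.0
tcp_pos: [0.6161, -0.0558, 0.1484]
orientation: [0.134, -3.139, -0.0]
contact_force: [0.6, -0.1, -0.2]
grip_width: 0.0797
gripper_force: 0.0
clock: 26.5
tcp_pos: [0.6, 0.031, 0.2603]
orientation: [-0.127, 3.135, -0.0]
contact_force: [0.0, 1.2, -0.8]
grip_width: 0.0841
gripper_force: 0.0
clock: 27.0
tcp_pos: [0.5565, 0.2519, 0.2585]
orientation: [-0.133, 3.139, -0.0]
contact_force: [1.5, -0.6, 0.7]
grip_width: 0.0841
gripper_force: 0.0
clock: 27.3
tcp_pos: [0.5481, 0.2952, 0.2581]
orientation: [0.139, -3.138, 0.0]
contact_force: [1.3, -0.7, -0.8]
grip_width: 0.0837
gripper_force: 0.0
[0.54808779 0.2952132  0.25809864] [ 1.38554057e-01 -3.13804511e+00  2.84975513e-04] 0.08372382429459002
jar z 0.1047 mean [0.5497 0.2936] rect 550.7 293.9 55.1 53.6 0.2 4130
bottle z 0.1165 mean [0.4063 0.2797] rect 407.5 279.5 22.6 37.0 4.6 1534
```

To row units: 0.116 m is 0.145, 0.108 m is 0.135.

```bash
python3 -m pendant '{"steps":[[0, 0, 0.0563, 0, 0, 0], [0, 0, 0.1063, 0, 0, 0], [0, 0, 0.135, 0, 0, 0], [0, 0, 0.145, 0, 0, 0], [0, 0, 0.145, 0, 0, 0]]}'; python3 -m pendant '{"steps":[[0, 0, 0, 0, 0, 0], [0, 0, 0, 0, 0, 0], [0, 0, 0, 0, 0, 0], [0, 0, 0, 0, 0, 0], [0, 0, 0, 0, 0, 0]]}' 0.03 40; python3 -m pendant '{"steps":[[0, 0, -0.025, 0, 0, 0], [0, 0, -0.075, 0, 0, 0], [0, 0, -0.1, 0, 0, 0], [-0.0063, -0.0575, -0.1, 0, 0, 0], [-0.0125, -0.115, -0.1, 0, 0, 0]]}'; python3 -m pendant '{"steps":[[-0.0063, -0.0575, 0, 0, 0, 0], [-0.0125, -0.115, 0, 0, 0, 0], [-0.0194, -0.17, 0, 0, 0, 0], [-0.0194, -0.17, 0, 0, 0, 0], [-0.0194, -0.17, 0, 0, 0, 0]]}'
```

```text
clock: 27.85
tcp_pos: [0.549, 0.2921, 0.1418]
orientation: [0.13, -3.138, 0.002]
contact_force: [-0.5, 0.1, 0.7]
grip_width: 0.084
gripper_force: 0.0
clock: 28.35
tcp_pos: [0.5499, 0.294, 0.1445]
orientation: [-0.133, 3.136, 0.002]
contact_force: [-0.8, -0.4, 5.4]
grip_width: 0.0537
gripper_force: 41.8
clock: 28.85
tcp_pos: [0.5667, 0.204, 0.2241]
orientation: [-0.141, 3.136, 0.003]
contact_force: [0.5, -1.9, -2.3]
grip_width: 0.0537
gripper_force: 43.1
clock: 29.35
tcp_pos: [0.5937, 0.0672, 0.223]
orientation: [-0.129, 3.138, 0.0]
contact_force: [0.2, 1.1, -2.3]
grip_width: 0.0538
gripper_force: 43.0
```

To row units: 0.071 m is 0.0888, 0.068 m is 0.085.

```bash
python3 -m pendant '{"steps":[[0, 0, 0.0375, 0, 0, 0], [0, 0, 0.0688, 0, 0, 0], [0, 0, 0.085, 0, 0, 0], [0, 0, 0.0888, 0, 0, 0], [0, 0, 0.0888, 0, 0, 0]]}'; python3 -m pendant '{"steps":[[0, 0, 0.0025, 0, 0, 0], [0, 0, 0.005, 0, 0, 0], [0, 0, 0.005, 0, 0, 0]]}'; python3 -m pendant '{"steps":[[0, 0, 0.0019, 0, 0, 0], [0, 0, 0.0019, 0, 0, 0]]}'
```

```text
clock: 29.85
tcp_pos: [0.5936, 0.0696, 0.1517]
orientation: [0.135, -3.139, -0.0]
contact_force: [0.7, -0.4, -1.6]
grip_width: 0.0537
gripper_force: 43.1
clock: 30.15
tcp_pos: [0.5943, 0.0689, 0.1485]
orientation: [-0.133, 3.137, 0.001]
contact_force: [0.3, 0.2, 2.4]
grip_width: 0.0539
gripper_force: 43.3
clock: 30.35
tcp_pos: [0.5948, 0.0689, 0.1485]
orientation: [-0.133, 3.136, 0.002]
contact_force: [-3.2, -0.2, 14.8]
grip_width: 0.0544
gripper_force: 44.5
```

To row units: -0.0005 m is -0.0006.

```bash
python3 -m pendant '{"steps":[[0, 0, -0.0006, 0, 0, 0], [0, 0, -0.0006, 0, 0, 0], [0, 0, -0.0006, 0, 0, 0], [0, 0, -0.0006, 0, 0, 0]]}' .084; python3 -m pendant '{"steps":[[0, 0, -0.0375, 0, 0, 0], [0, 0, -0.0875, 0, 0, 0], [0, 0, -0.1375, 0, 0, 0], [0.0363, 0.0469, -0.1375, 0, 0, 0], [0.0725, 0.0938, -0.1375, 0, 0, 0]]}' .08; python3 -m pendant '{"steps":[[0.0363, 0.0469, 0, 0, 0, 0], [0.0725, 0.0938, 0, 0, 0, 0], [0.11, 0.1406, 0, 0, 0, 0], [0.1475, 0.1875, 0, 0, 0, 0], [0.1475, 0.1875, 0, 0, 0, 0]]}'; python3 -m pendant '{"steps":[[0, 0, 0, 0, 0, 0]]}'; python3 - <<'E'
from h import *
o=r.get_obs();c=camera_info("wrist");print(o["tcp_pos"],o["orientation"],o["grip_width"])
im,d=grab_frame("wrist");cv2.imwrite("pics/w11.png",im)
wfind({"bottle":(.4,.278,.116,.019)},d,c)
E
```

```text
clock: 30.75
tcp_pos: [0.5934, 0.0688, 0.1463]
orientation: [0.134, -3.138, 0.0]
contact_force: [0.5, -0.5, -0.9]
grip_width: 0.084
gripper_force: 0.0
clock: 31.25
tcp_pos: [0.5299, 0.1384, 0.2579]
orientation: [-0.128, 3.136, 0.001]
contact_force: [-0.9, 1.6, -0.1]
grip_width: 0.0799
gripper_force: 0.0
clock: 31.75
tcp_pos: [0.3943, 0.2832, 0.2564]
orientation: [0.15, -3.136, -0.003]
contact_force: [-0.1, 0.0, 0.6]
grip_width: 0.0803
gripper_force: 0.0
clock: 31.85
tcp_pos: [0.3983, 0.2789, 0.2565]
orientation: [0.139, -3.138, -0.0]
contact_force: [1.3, 0.4, 0.3]
grip_width: 0.0798
gripper_force: 0.0
[0.39828722 0.27885586 0.25650005] [ 1.38808024e-01 -3.13849548e+00 -6.98312494e-05] 0.0798456574700239
bottle z 0.1167 mean [0.3986 0.2788] rect 399.0 278.6 37.5 37.4 5.1 2241
```

To row units: 0.11 m is 0.1375, 0.104 m is 0.13.

```bash
python3 -m pendant '{"steps":[[0, 0, 0.0563, 0, 0, 0], [0, 0, 0.1, 0, 0, 0], [0, 0, 0.13, 0, 0, 0], [0, 0, 0.1375, 0, 0, 0], [0, 0, 0.1375, 0, 0, 0]]}'; python3 -m pendant '{"steps":[[0, 0, 0, 0, 0, 0], [0, 0, 0, 0, 0, 0], [0, 0, 0, 0, 0, 0], [0, 0, 0, 0, 0, 0], [0, 0, 0, 0, 0, 0]]}' 0.02 40; python3 -m pendant '{"steps":[[0, 0, -0.025, 0, 0, 0], [0, 0, -0.075, 0, 0, 0], [0, 0, -0.1375, 0, 0, 0], [-0.0213, -0.0521, -0.1375, 0, 0, 0], [-0.0425, -0.1041, -0.1375, 0, 0, 0]]}'; python3 -m pendant '{"steps":[[-0.0213, -0.0521, 0, 0, 0, 0], [-0.0425, -0.1041, 0, 0, 0, 0], [-0.0638, -0.1563, 0, 0, 0, 0], [-0.085, -0.2088, 0, 0, 0, 0], [-0.1075, -0.2606, 0, 0, 0, 0]]}'; python3 -m pendant '{"steps":[[0, 0, 0, 0, 0, 0], [0, 0, 0, 0, 0, 0]]}'
```

```text
clock: 32.4
tcp_pos: [0.3997, 0.2767, 0.146]
orientation: [0.13, -3.138, 0.003]
contact_force: [-0.0, -0.0, 0.7]
grip_width: 0.0801
gripper_force: 0.0
clock: 32.9
tcp_pos: [0.3997, 0.2785, 0.1477]
orientation: [-0.134, 3.137, 0.002]
contact_force: [0.1, -0.8, 7.1]
grip_width: 0.0374
gripper_force: 39.6
clock: 33.4
tcp_pos: [0.4406, 0.1985, 0.2585]
orientation: [-0.14, 3.135, 0.004]
contact_force: [0.5, -0.6, -2.8]
grip_width: 0.0371
gripper_force: 41.1
clock: 33.9
tcp_pos: [0.5435, -0.0042, 0.2566]
orientation: [0.134, -3.138, -0.0]
contact_force: [1.2, 0.2, -2.6]
grip_width: 0.0369
gripper_force: 41.1
clock: 34.1
tcp_pos: [0.5433, -0.0038, 0.2563]
orientation: [0.129, -3.138, 0.0]
contact_force: [-0.7, 1.3, -3.4]
grip_width: 0.037
gripper_force: 41.2
```

```bash
python3 -m pendant '{"steps":[[0, 0.0013, 0.0563, 0, 0, 0], [0, 0.0013, 0.1, 0, 0, 0], [0, 0.0013, 0.1225, 0, 0, 0], [0, 0.0013, 0.1263, 0, 0, 0], [0, 0.0013, 0.1263, 0, 0, 0]]}'; python3 -m pendant '{"steps":[[0, 0, 0.0025, 0, 0, 0], [0, 0, 0.0038, 0, 0, 0], [0, 0, 0.0038, 0, 0, 0]]}'; python3 -m pendant '{"steps":[[0, 0, 0.0019, 0, 0, 0], [0, 0, 0.0019, 0, 0, 0]]}'
```

```text
clock: 34.6
tcp_pos: [0.543, -0.0004, 0.1555]
orientation: [0.136, -3.138, -0.001]
contact_force: [0.3, -0.4, -1.6]
grip_width: 0.037
gripper_force: 41.3
clock: 34.9
tcp_pos: [0.5438, -0.0013, 0.1533]
orientation: [-0.134, 3.137, 0.0]
contact_force: [-0.0, -0.5, -2.1]
grip_width: 0.037
gripper_force: 41.3
clock: 35.1
tcp_pos: [0.5438, -0.0015, 0.1518]
orientation: [-0.134, 3.138, 0.001]
contact_force: [-1.4, 1.6, 3.9]
grip_width: 0.037
gripper_force: 41.7
```

To row units: 0.0003 m is 0.0004.

```bash
python3 -m pendant '{"steps":[[0, 0, 0.0004, 0, 0, 0], [0, 0, 0.0004, 0, 0, 0], [0, 0, 0.0004, 0, 0, 0], [0, 0, 0.0004, 0, 0, 0]]}' .08; python3 -m pendant '{"steps":[[0, 0, -0.0375, 0, 0, 0], [0, 0, -0.0875, 0, 0, 0], [0, 0, -0.1375, 0, 0, 0], [0, 0, -0.1875, 0, 0, 0], [0, 0, -0.1875, 0, 0, 0]]}'; python3 -m pendant '{"steps":[[0, 0, 0, 0, 0, 0], [0, 0, 0, 0, 0, 0]]}'; python3 - <<'E'
from h import *
o=r.get_obs();c=camera_info("wrist");print(o["tcp_pos"],o["orientation"],o["grip_width"])
im,d=grab_frame("wrist");cv2.imwrite("pics/w12.png",im)
wfind({**PR,"sp":(.525,-.303,.102,.02)},d,c)
E
```

```text
clock: 35.5
tcp_pos: [0.5434, -0.0016, 0.1507]
orientation: [-0.134, 3.139, -0.0]
contact_force: [-0.1, 0.3, 0.2]
grip_width: 0.0801
gripper_force: 0.0
clock: 36.0
tcp_pos: [0.546, -0.0017, 0.3063]
orientation: [-0.133, 3.129, 0.002]
contact_force: [0.7, -0.4, -0.2]
grip_width: 0.08
gripper_force: 0.0
clock: 36.2
tcp_pos: [0.5426, -0.0015, 0.2995]
orientation: [0.134, -3.137, 0.0]
contact_force: [0.5, -1.4, -0.7]
grip_width: 0.0803
gripper_force: 0.0
[ 0.5426179  -0.00146608  0.2995323 ] [ 1.33871831e-01 -3.13667644e+00  1.29394931e-04] 0.08028455847974711
jar z 0.1086 mean [0.5937 0.0656] rect 594.4 66.0 51.4 55.7 71.0 2283
bottle z 0.1207 mean [ 0.543  -0.0013] rect 543.2 -1.4 37.9 36.5 4.9 1663
carton z 0.1126 mean [ 0.6147 -0.0531] rect 616.3 -54.5 48.4 46.2 5.9 2078Traceback (most recent call last):
  File "<stdin>", line 4, in <module>
  File "h.py", line 29, in wfind
    _,L,S,_=cv2.connectedComponentsWithStats(m);v,u=np.where(L==1+S[1:,4].argmax())
                                                                  ~~~~~~~~~~~~~~^^
ValueError: attempt to get argmax of an empty sequence
```

View pics/w12.png

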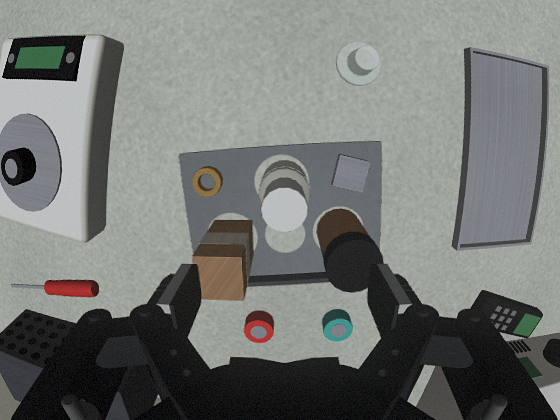

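The bottle (285,210), carton (218,272) and jar (353,262) stand upright within about 3 mm of their starts. The specimen is on the pan (17,167), and the bystanders have not moved.

```bash
python3 -c "
from bench import r
print(r.hand_in())"
```

```text
the job is handed in; nothing more can be done
None
```

I handed the job in at about 36 s: the specimen lies face up within about 1 mm of the pan's centre, all three containers stand upright within about 3 mm of their starts by the last wrist measurement, and the block, collar and stopper are where they were; the hand-in printed no verdict.

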